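# Hook the tool case shut, lift it by its handle and hold it level

## Robot

A 6-joint arm with a two-finger parallel gripper is mounted at the origin on the work surface. World frame = base frame: x ahead of the robot, y to its left, z up, the work surface at z = 0. Lengths are in m, angles in degrees, forces in N, time in s.
With the tool pointing down it reaches from about 0.4 to 0.825 m from the base axis. Payload 7 kg.
Tool frame: the origin (TCP) lies midway between the tips of the shut fingers; the grasp point (between the pads) lies 19 mm behind it (hold_point_z is the distance from the TCP to the grasp point, in m); z points along the fingers, y is the line along which they close (so a half turn about z gives the same grasp; the last joint's range is limited). The gripper opens to 88 mm and grips with 3 to 60 N. Pads are 19 mm wide; open, the fingers measure 130 mm over their backs; the gripper's body (78 mm by 193 mm) begins 47 mm behind the grasp point.
Start: joints at [-56.201, 20.546, 0.682, 0, -70.136, -16.507], TCP at [0.201, -0.644, 0.197] pointing down, gripper open.
Joint ranges: [-176.03, 176.03], [-82.01, 121.73], [-58.28, 71.71], [-173.87, 95.51], [-174.79, -0.11], [-173.66, 173.66]. Speed limits (degrees/s): [136.94, 136.94, 172.46, 180, 180, 180].

## Interface

Orientations are given as [roll, pitch, yaw] about the fixed x, y, z axes, in that order (R = Rz(yaw) Ry(pitch) Rx(roll)).
In Python, from plant import get_state, capture, close_job, hold_point_z gives the robot as it stands.
- The arm moves only by the shell command python3 -m inch 'ROWS' [FORCE]. ROWS is text: rows parted by semicolons, each of 5 numbers parted by spaces: the shift along the tool's x, y, z normalised to -1 to 1, where 1 is 0.15 m, then the turn about the tool's z normalised to -1 to 1, where 1 is 360 degrees, then the opening, from 0 (shut) to 1 (fully open). In form: tx ty tz spin grip; .... A call has exactly 8 rows; each row shifts and turns the commanded pose from where the row before left it, along the tool's axes as they then stand; what a row does not reach is not made up. A row lasts 1/8 s, in which the tool goes at most 62.5 mm and 10.7 degrees, less where a joint would pass 70% of its speed; a pose out of reach is approached as far as the arm can. A call with a number of a shift or a turn outside -1 to 1 is refused whole. A call with a gripper value outside its range is refused whole. The fingers move at their own pace and stop on an object; FORCE is the grip in N (left out, the last holds). Time passes only in rows, so rows that do not move let the fingers close, or fill a call up. It gives the time, the measured TCP pose, the force, the opening and the grip force at its end, in the units of the state.
- get_state(): the state, without advancing time (a new reading comes with each control period).
- capture(name): name is "side" or "top" or "wrist"; returns a dict with "color" (420x560x3 uint8, blue, green, red), "mtx" (3x3 intrinsics, pixels), "R" (3x3) and "t" (3): a world point X has camera coordinates R X + t. Camera axes: x right, y down, z forward; pixel columns grow to the right and rows downward; lengths in m; the calibration is good to about 2 mm. The wrist camera is an equidistant fisheye: a pixel r from the principal point sees the ray r / f radians off the axis. A picture is of the moment at which its call begins. There is no depth.
- close_job(): hands the job in; it is judged then, once.
The state is a dict: "time_s": time; "joints": joint angles; "qd": joint speeds; "joint_torque": joint torques, N m; "tcp_pos": TCP position; "eef_rot": TCP orientation; "contact_force": force on the tool from outside, world axes, zero at the start; "moment": the same for the moment, N m; "gripper_width": finger opening in m; "gripper_force": force on a finger pad.
Only numpy, scipy, OpenCV 4.12 (cv2) and the standard library are available. Lean on these libraries where they do the work, as an engineer would, in place of code of your own. Each camera call takes 0.05 s, during which the arm holds its last target. There are 200 camera calls.

## Task

The small plywood tool case on the bench is packed and its lid is down, but the steel swing hook on its front still stands open. Swing the hook down until it hangs fully in its catch, around the stud; then take the case by the handle on its lid, lift it level to about 10 cm above the bench, and finish while still holding it there, level and still, with the hook closed. Leave the other things on the bench where they are.

Things in the scene. Friction and masses are not known exactly. Their poses are not given: they have to be found in the camera images.
- case: Loose plywood tool case, 140 mm deep (its x), 270 mm long (its y), 108 mm high without handle (body with rubber feet 72, lid 36), steel corners; 0.68 to 0.95 kg in all, balanced within 5 mm under the handle's middle. Origin: centre of its underside, z up. Latch face: the long face at x = +70 mm; it starts looking away from the robot (+x), within 0.45 rad.
- lid (a joint): Lid's hinge along the case's back (-x) long edge, 0 = shut, grows as it opens (rad). It swings freely; only its weight and the closed hook keep it shut: if the case is lifted with the hook open, the lid comes up and the case tips.
- handle (a point): Middle of the carrying handle fixed on the lid: a black round grip, 20 mm diameter, 116 mm long along the case's y, at (0, 0, 150 mm) in the case's frame; 32 mm free below it down to the lid. Steel end posts at y = +-66 mm.
- hook (a joint): Angle of the swing hook on its rivet (rad): 0 = hanging straight down in the catch (end stop); grows as its lower end swings up towards the case's -y side, 1.57 = level along -y. Starts at 0.6 to 1.5. The rivet is stiff (25 N mm): the hook stays where it is left. It turns in a plane parallel to the latch face.
- hook_pivot (a point): Rivet of the hook on the lid's front, at (81, 0, 92 mm) in the case's frame; the axis runs along the case's x, out of the latch face.
- hook_bend (a point): Lower end of the shank's axis, 50 mm from the rivet, moving with the hook: a round steel bar 7 mm thick, its axis 11 mm in front of the latch face. Closed, the shank hangs at y = -10.5 mm (case's frame) from z = 76 to 43 mm, then bends under the stud to y = +5 at z = 36.5 mm: a J about 59 mm long.
- stud (a point): The catch: a fixed steel stud, 8 mm diameter with a 12 mm head, on the case's front below the hook's rivet, at (81, -2, 46 mm) in the case's frame; it stands 20 mm out of the face. The closed hook's bend lies under it with 2 to 3 mm of play.
- goblet: Bystander: silver goblet, 72 mm across, 110 mm high, standing 200 to 240 mm from the case's middle on its -y side. Origin: centre of its foot.
- paste_jar: Bystander: white jar, 64 mm across, 60 mm high, standing close behind the case, 125 to 160 mm from its middle on the robot's side. Origin: centre of its underside.
- hammer: Bystander: hammer, 260 mm long, lying across the case's +y end, about 215 mm from its middle. Origin on the bench, near the middle.
- driver: Bystander: screwdriver, 200 mm long, lying in front of the latch face, 180 to 225 mm from the case's middle. Origin on the bench, near the middle.
- bowl: Bystander: brass bowl, 124 mm across, 50 mm high, far left. Origin: centre of its underside.
- doming_block: Bystander: dark steel block, 75 x 75 x 60 mm, on the right. Origin: centre of its underside.
- mug: Bystander: blue mug, 76 mm across, 90 mm high, on the left. Origin: centre of its underside.

How it is judged:
By the outcome, as a careful person would: the job done as asked, in the order asked, and still so for the second after the job is handed in, while the arm keeps its last pose, push and grip.
It also fails if it takes over 48 s, if anything falls off the work surface, if the arm or the gripper's body presses on something with over 40 N, if the wrist force passes 120 N, or if a joint passes its speed limit or range.

## Working session

There is one attempt and no reset: what is moved stays moved. The work goes in short steps, Python scripts to look and compute and a shell command to move; the robot and the scene stay as the last step left them, time stands still between calls to the robot, and variables do not carry over. Pictures are saved under pics/ and viewed, at most 13 in all, crops included, and the job is handed in when it is done.

```bash
ls; mkdir -p pics; python3 - <<'E'
from plant import get_state,capture,hold_point_z
import cv2,numpy as np
s=get_state();print(s,hold_point_z)
for n in("side","top"):
    c=capture(n);cv2.imwrite(f"pics/{n}0.png",c["color"]);print(n,c["mtx"],c["R"],c["t"],-c["R"].T@c["t"])
E
```

```text
pics
{'time_s': 0.0, 'joints': array([-5.62028881e+01,  2.05924138e+01,  6.34515185e-01, -1.98597440e-02,
       -7.01376564e+01, -1.65072055e+01]), 'qd': array([0.01313765, 0.04667464, 0.07279736, 0.08752562, 0.1047945 ,
       0.02789063]), 'joint_torque': array([-1.25665880e-03, -5.82719100e+01,  2.93058980e+01,  6.99707687e+00,
        7.01944882e-03, -2.02169063e-04]), 'tcp_pos': array([ 0.20042315, -0.64398904,  0.19621815]), 'eef_rot': array([ 1.79903078e+02, -9.25325614e-03, -1.62716849e+02]), 'contact_force': array([-0.29693696,  0.22707818,  0.60670203]), 'moment': array([-0.02034596, -0.04898384,  0.03068677]), 'gripper_force': 0.0, 'gripper_width': 0.08786852588819957} 0.0188
side [[406.2991149    0.         276.73642222]
 [  0.         406.2991149  213.55458945]
 [  0.           0.           1.        ]] [[-0.70609181 -0.70773575 -0.02333372]
 [-0.4198097   0.44491614 -0.79108119]
 [ 0.57025799 -0.54878023 -0.61126597]] [0.36839612 0.35309515 1.04063823] [-0.18507801  0.67471105  0.92402972]
top [[379.00183625   0.         282.99946261]
 [  0.         379.00183625 209.16225761]
 [  0.           0.           1.        ]] [[ 0.00287916 -0.9999948   0.00144988]
 [-0.99567675 -0.00300133 -0.09283755]
 [ 0.09284141 -0.00117631 -0.99568021]] [-0.04733246  0.58753462  1.07887227] [ 0.48496681 -0.04429974  1.12882567]
```

```bash
python3 - <<'E'
import cv2,numpy as np
a=cv2.imread("pics/side0.png");b=cv2.imread("pics/top0.png")
# combined view
cv2.imwrite("pics/c0.png",cv2.resize(a,(784,588)));cv2.imwrite("pics/c1.png",cv2.resize(b,(784,588)))
E
```

```text
(no output)
```

View pics/c0.png

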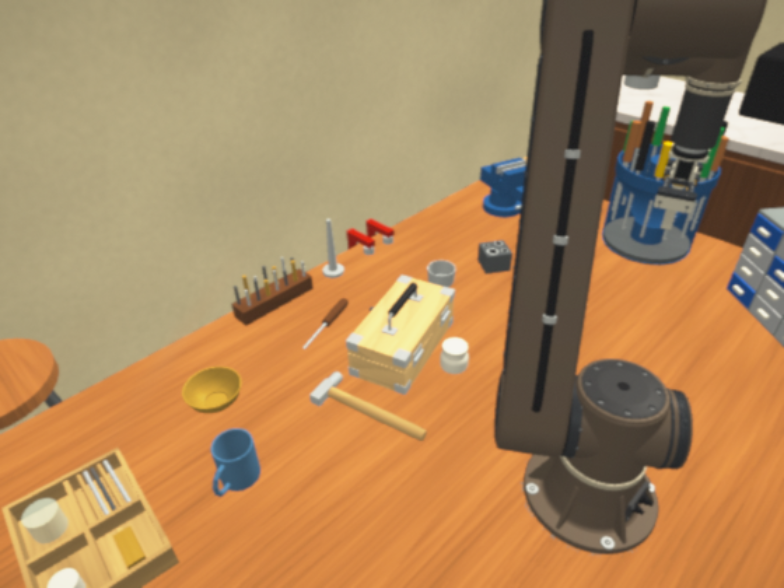

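View pics/c1.png

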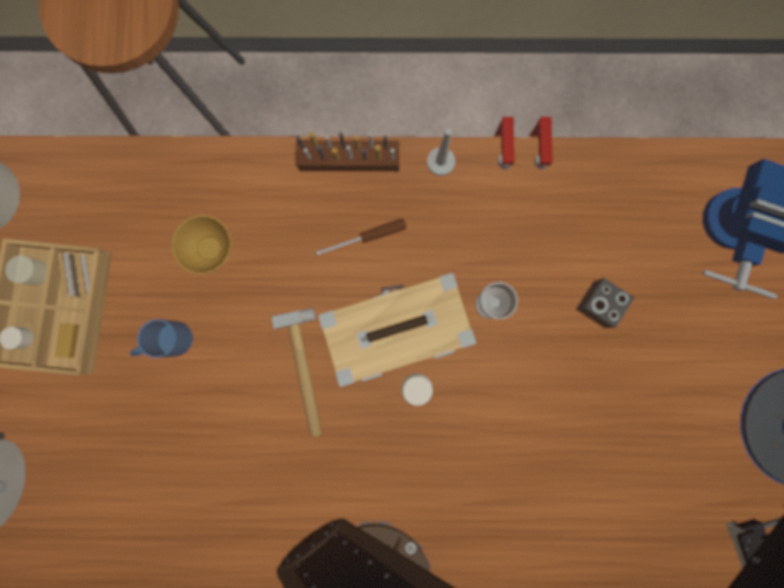

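The side and top pictures show the closed case near the middle. In the top picture (784 px wide) the lid corners are at about (320,315), (449,276), (474,340) and (344,382), the handle runs from (364,341) to (431,318), and the hook is just visible at (392,289). Next I'll enlarge the top view to measure the pose and the hook.

```bash
cat > h.py <<'E'
import numpy as np,cv2
from plant import get_state,capture
def ray(c,u,v):
    if c.get('fish'):pass
    d=c["R"].T@np.linalg.inv(c["mtx"])@[u,v,1.];return -c["R"].T@c["t"],d
def atz(c,u,v,z):
    o,d=ray(c,u,v);return o+d*(z-o[2])/d[2]
def proj(c,X):
    p=c["R"]@np.asarray(X,float)+c["t"];q=c["mtx"]@p;return q[:2]/q[2]
E
python3 - <<'E'
from h import *
c=capture("top")
P=np.array([(320,315),(449,276),(474,340),(344,382)])/1.4
W=np.array([atz(c,u,v,.108) for u,v in P])[:,:2];print(W)
L=W[[0,3]].mean(0);R=W[[1,2]].mean(0);d=L-R;yaw=np.arctan2(d[1],d[0])-np.pi/2
print(W.mean(0),np.degrees(yaw),np.linalg.norm(d),np.linalg.norm(W[0]-W[3]))
H=[atz(c,u/1.4,v/1.4,.15) for u,v in((364,341),(431,318))];print(H,np.mean(H,0))
cr=cv2.resize(c["color"][190:280,222:342],(800,600),interpolation=cv2.INTER_CUBIC);cv2.imwrite("pics/crop1.png",cr)
np.set_printoptions(precision=4,suppress=True)
w=capture("wrist");print(w["mtx"],w["R"],-w["R"].T@w["t"])
E
```

```text
[[ 0.53685779  0.10100402]
 [ 0.61321809 -0.14775257]
 [ 0.4897913  -0.19489254]
 [ 0.40949699  0.05329506]]
[ 0.51234104 -0.04708651] 17.49671909173942 0.26052552680154534 0.13600337634257864
[array([0.48717972, 0.01343886, 0.15      ]), array([ 0.529791  , -0.10978933,  0.15      ])] [ 0.50848536 -0.04817523  0.15      ]
[[325.1923   0.     277.6556]
 [  0.     325.1923 206.1944]
 [  0.       0.       1.    ]] [[-0.2963  0.9551  0.0011]
 [ 0.9084  0.2815  0.309 ]
 [ 0.2948  0.0926 -0.9511]] [ 0.121  -0.6696  0.3841]
```

View pics/crop1.png

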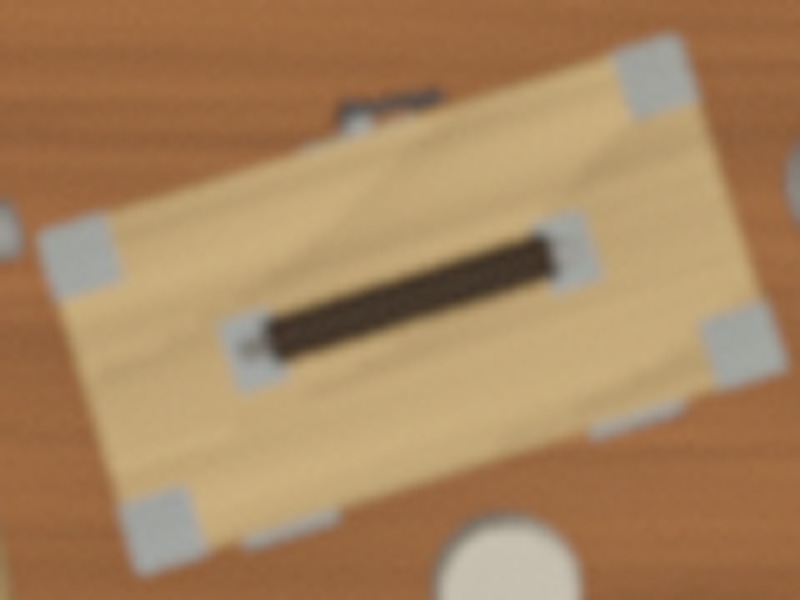

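```bash
cat >> h.py <<'E'
from scipy.spatial.transform import Rotation as Ro
def plan(target,yaw=None):
    s=get_state();R=Ro.from_euler('xyz',s["eef_rot"],degrees=True)
    d=R.inv().apply(np.asarray(target)-s["tcp_pos"])
    print("t",round(float(s["time_s"]),2),"tcp",s["tcp_pos"].round(4),"rot",s["eef_rot"].round(2),"F",s["contact_force"].round(1))
    print("tool units",(d/.15).round(3),"total; spin units",None if yaw is None else round(-((yaw-s["eef_rot"][2]+180)%360-180)/360,4))
try: C,YAW=np.load('case.npy')[:2],np.load('case.npy')[2]
except Exception: pass
def w(p):
    a=np.radians(YAW);return np.array([C[0]+np.cos(a)*p[0]-np.sin(a)*p[1],C[1]+np.sin(a)*p[0]+np.cos(a)*p[1],p[2]])
E
python3 - <<'E'
from h import *
from scipy.optimize import least_squares
c=capture("top")
P=np.array([(38,237),(682,33),(787,367),(140,577),(405,297)])/800*120+[222,190]
M=[(70,135,108),(70,-135,108),(-70,-135,108),(-70,135,108),(0,0,160)]
def f(q):
    a=q[2];return np.concatenate([proj(c,[q[0]+(np.cos(a)*x-np.sin(a)*y)/1e3,q[1]+(np.sin(a)*x+np.cos(a)*y)/1e3,z/1e3])-p for (x,y,z),p in zip(M,P)])
r=least_squares(f,[.51,-.047,.3]);print(r.x,np.degrees(r.x[2]),r.fun.round(2))
np.save('case.npy',[r.x[0],r.x[1],np.degrees(r.x[2])])
E
python3 - <<'E'
from h import *
c=capture("top")
for n,u,v in(("end",440,95),("riv",345,108)):
    o=atz(c,222+u*.15,190+v*.15,.08);print(n,o)
plan(w((.09,-.085,.17)),YAW)
E
```

```text
[ 0.50968194 -0.04744621  0.31022694] 17.774694543862818 [ 0.31  0.09 -1.06  0.62 -0.53 -0.11  0.26 -0.78  0.96  0.22]
end [ 0.59653454 -0.05941455  0.08      ]
riv [ 0.59096072 -0.01978984  0.08      ]
t 0.3 tcp [ 0.2005 -0.6443  0.1968] rot [ 179.97   -0.   -162.71] F [0.1 0.8 0.1]
tool units [-3.755  2.625  0.18 ] total; spin units 0.4986
```

```bash
python3 -m inch '-0.313 0.219 0 0 0;-0.313 0.219 0 0 0;-0.313 0.219 0 0 0;-0.313 0.219 0 0 0;-0.313 0.219 0 0 0;-0.313 0.219 0 0 0;-0.313 0.219 0 0 0;-0.313 0.219 0 0 0'
python3 -m inch '-0.313 0.219 0 0 0;-0.313 0.219 0 0 0;-0.313 0.219 0 0 0;-0.313 0.219 0 0 0;0 0 0 -0.029 0;0 0 0 -0.029 0;0 0 0 -0.029 0;0 0 0 -0.029 0'
python3 -m inch '0 0 0 -0.029 0;0 0 0 -0.029 0;0 0 0 -0.029 0;0 0 0 -0.029 0;0 0 0 -0.029 0;0 0 0 -0.029 0;0 0 0 -0.029 0;0 0 0 -0.029 0'
python3 -c "
from h import *
plan(w((.09,-.085,.17)),YAW)"
```

```text
time_s: 1.3
tcp_pos: [0.4821, -0.2803, 0.1975]
eef_rot: [-180.0, 0.0, -162.7]
contact_force: [1.2, -0.7, 0.2]
gripper_width: 0.0129
gripper_force: 0.0
time_s: 2.3
tcp_pos: [0.6213, -0.1005, 0.1971]
eef_rot: [180.0, -0.0, -120.6]
contact_force: [0.8, 0.0, -0.1]
gripper_width: 0.0005
gripper_force: 0.0
time_s: 3.3
tcp_pos: [0.6213, -0.1006, 0.1971]
eef_rot: [180.0, 0.0, -37.1]
contact_force: [-1.2, -0.3, 0.0]
gripper_width: 0.0003
gripper_force: 0.0
t 3.3 tcp [ 0.6213 -0.1006  0.1971] rot [ 1.800e+02  1.000e-02 -3.709e+01] F [-1.2 -0.3  0. ]
tool units [0.001 0.001 0.181] total; spin units -0.1524
```

```bash
python3 -m inch '0 0 0 -0.029 0;0 0 0 -0.029 0;0 0 0 -0.029 0;0 0 0 -0.029 0;0 0 0 -0.029 0;0 0 0 -0.0074 0;0 0 0.1 0 0;0 0 0.08 0 0'
python3 - <<'E'
from h import *
plan(w((.09,-.085,.17)),YAW)
c=capture("wrist");cv2.imwrite("pics/w1.png",cv2.resize(c["color"],(784,588)))
E
```

```text
time_s: 4.3
tcp_pos: [0.6208, -0.1006, 0.1686]
eef_rot: [-180.0, 0.1, 17.4]
contact_force: [-0.5, -0.2, 0.7]
gripper_width: 0.0005
gripper_force: 0.0
t 4.3 tcp [ 0.6208 -0.1006  0.1686] rot [-1.7997e+02  6.0000e-02  1.7360e+01] F [-0.5 -0.2  0.7]
tool units [ 0.003  0.003 -0.009] total; spin units -0.0012
```

View pics/w1.png

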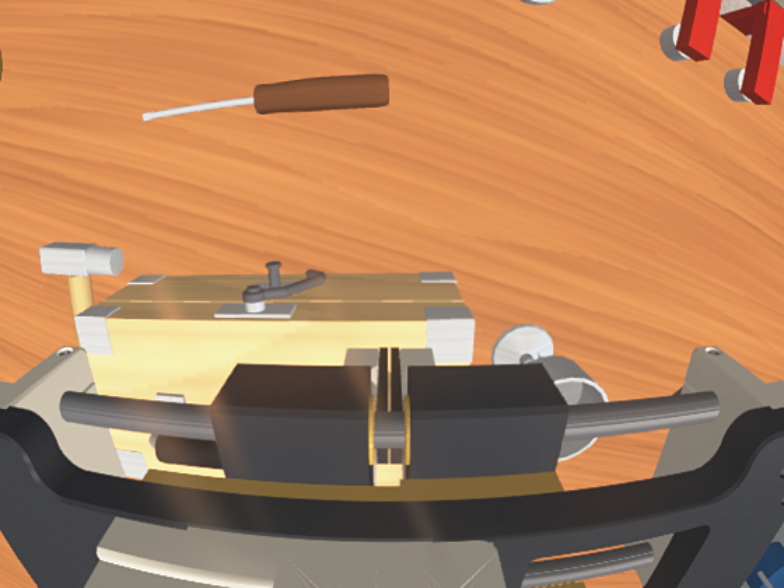

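The wrist view shows the latch: rivet (254,294), stud (273,268), hook running to about (320,278), with the shut fingers seen at (345–435, 350). Now I'll intersect those rays with the hook's plane.

```bash
cat >> h.py <<'E'
def fray(c,u,v):
    K=c["mtx"];m=np.array([(u-K[0,2])/K[0,0],(v-K[1,2])/K[1,1]]);th=np.hypot(*m)
    return -c["R"].T@c["t"],c["R"].T@np.r_[m/th*np.sin(th),np.cos(th)]
def incase(p):
    a=np.radians(YAW);d=np.asarray(p)[:2]-C;return np.array([np.cos(a)*d[0]+np.sin(a)*d[1],-np.sin(a)*d[0]+np.cos(a)*d[1],p[2]])
def onface(c,u,v,x):
    o,d=fray(c,u,v);a=incase(o);b=incase(o+d)-a;return a+b*(x-a[0])/b[0]
E
python3 - <<'E'
from h import *
c=capture("wrist")
for n,u,v,x in(("rivet",255,292,.087),("stud head",273,265,.090),("bend",308,284,.081),("tip",322,276,.081),("mid",285,292,.081)):
    print(n,(onface(c,u/1.4,v/1.4,x)*1e3).round(1))
for n,u,v,z in(("cornerL",80,318,.108),("cornerR",473,318,.108)):
    o,d=fray(c,u/1.4,v/1.4);print(n,(incase(o+d*(z-o[2])/d[2])*1e3).round(1))
cv2.imwrite("pics/w1c.png",cv2.resize(c["color"][170:260,140:260],(800,600),interpolation=cv2.INTER_CUBIC))
E
```

```text
rivet [87.  -0.9 92.7]
stud head [90.   0.2 39.8]
bend [ 81.  -28.7  58.2]
tip [ 81.  -35.8  39.2]
mid [ 81.  -16.1  75.2]
cornerL [ 73.8 130.4 108. ]
cornerR [  75. -134.  108.]
```

View pics/w1c.png

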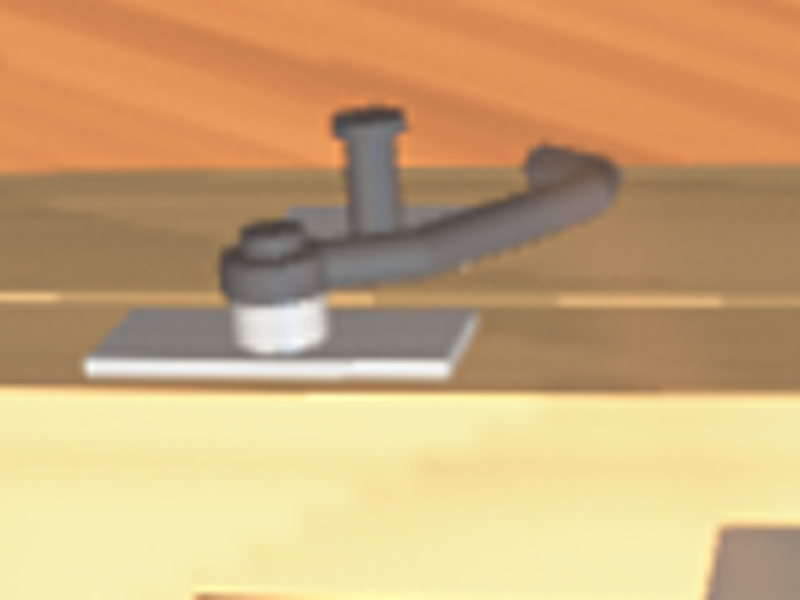

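```bash
python3 - <<'E'
from h import *
c=capture("wrist")
for u,v in((605,180),(540,165),(430,245)): print((onface(c,140+u*.15,170+v*.15,.0835)*1e3).round(1))
plan(w((.0885,-.085,.052)),YAW)
E
```

```text
[ 83.5 -38.   47.9]
[ 83.5 -26.7  39.5]
[ 83.5 -17.8  78.2]
t 4.45 tcp [ 0.6206 -0.1007  0.1687] rot [-1.7997e+02  1.4000e-01  1.7400e+01] F [-0.8  0.8  0.5]
tool units [-0.004  0.003  0.778] total; spin units -0.001
```

```bash
python3 -m inch '-0.004 0.003 0.13 -0.001 0;0 0 0.13 0 0;0 0 0.13 0 0;0 0 0.13 0 0;0 0 0.13 0 0;0 0 0.128 0 0;0 0 0 0 0;0 0 0 0 0'
python3 - <<'E'
from h import *
plan(w((.0885,-.06,.052)),YAW)
c=capture("wrist");cv2.imwrite("pics/w2.png",cv2.resize(c["color"][140:320,140:380],(800,600),interpolation=cv2.INTER_CUBIC))
E
```

```text
time_s: 5.45
tcp_pos: [0.6216, -0.1013, 0.0544]
eef_rot: [180.0, -0.1, 17.8]
contact_force: [0.4, 0.2, 1.1]
gripper_width: 0.0004
gripper_force: 0.0
t 5.45 tcp [ 0.6216 -0.1013  0.0544] rot [ 1.7997e+02 -5.0000e-02  1.7810e+01] F [0.4 0.2 1.1]
tool units [-0.011 -0.17   0.016] total; spin units 0.0001
```

View pics/w2.png

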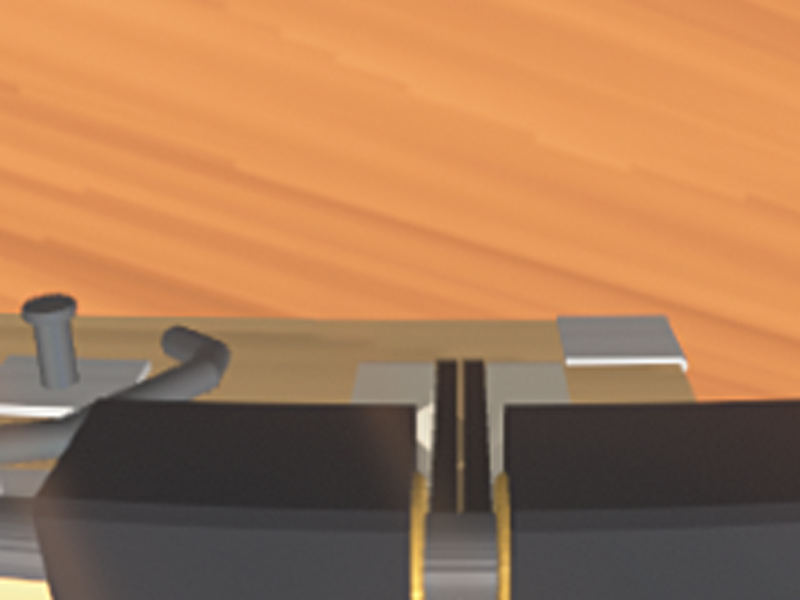

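The view shows the fingers (crop x 352–568, tip edge row 362) to the right of the hook's bend (228,352). I'll check how far out they stand compared with the hook.

```bash
python3 - <<'E'
from h import *
c=capture("wrist")
def z(u,v,h):
    o,d=fray(c,140+u*.3,140+v*.3);return (incase(o+d*(h-o[2])/d[2])*1e3).round(1)
print("tcp",incase(get_state()["tcp_pos"]))
for n,u,v,h in(("tip edge",460,362,.0544),("fL",352,362,.0544),("fR",568,362,.0544),("stud head",48,297,.05),("hook bend @48",225,350,.048),("hook bend @58",225,350,.058),("bottom edge bench?",400,318,.012),("corner bottom of lid?",565,362,.072),("corner",690,400,.108)):print(n,z(u,v,h))
E
```

```text
tcp [ 0.09031314 -0.08540482  0.05462946]
tip edge [ 86.  -86.1  54.4]
fL [ 85.9 -65.3  54.4]
fR [  85.9 -106.8   54.4]
stud head [97.  -3.2 50. ]
hook bend @48 [ 85.2 -39.   48. ]
hook bend @58 [ 89.8 -41.4  58. ]
bottom edge bench? [ 77.1 -72.3  12. ]
corner bottom of lid? [  94.3 -104.3   72. ]
corner [ 105.2 -118.5  108. ]
```

```bash
python3 -m inch '-0.018 -0.04 0 0 0;0 -0.06 0.01 0 0;0 -0.06 0 0 0;0 -0.04 0 0 0;0 -0.03 0 0 0;0 -0.03 0 0 0;0 0 0 0 0;0 0 0 0 0'
python3 - <<'E'
from h import *
plan(w((.0875,-.035,.052)),YAW);print(incase(get_state()["tcp_pos"]))
c=capture("wrist");cv2.imwrite("pics/w3.png",cv2.resize(c["color"][140:320,140:380],(800,600),interpolation=cv2.INTER_CUBIC))
E
```

```text
time_s: 6.55
tcp_pos: [0.6065, -0.065, 0.0519]
eef_rot: [180.0, 0.0, 17.8]
contact_force: [-0.3, -0.4, -0.4]
gripper_width: 0.0003
gripper_force: 0.0
t 6.55 tcp [ 0.6065 -0.065   0.0519] rot [180.     0.    17.79] F [-0.3 -0.4 -0.4]
tool units [ 0.005 -0.075 -0.   ] total; spin units 0.0001
[ 0.08682057 -0.04630248  0.05194583]
```

View pics/w3.png

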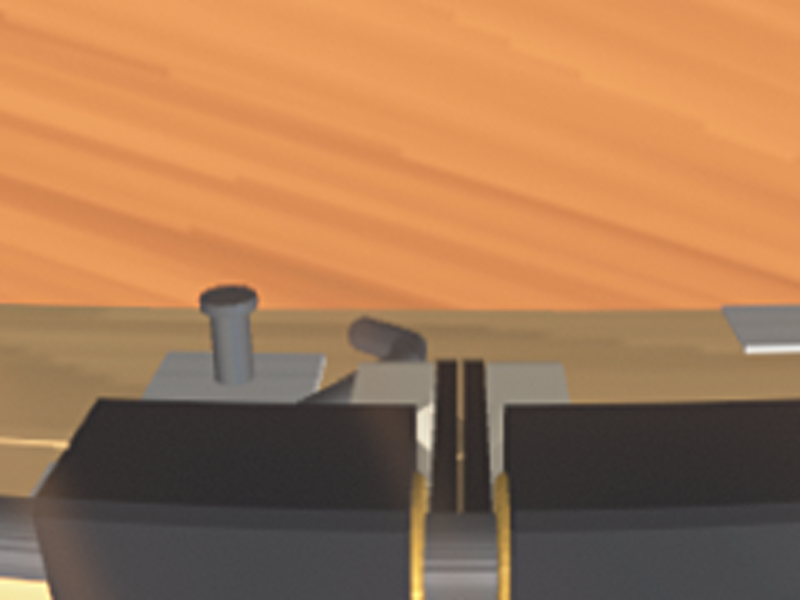

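The finger now covers the hook's shank, but the stud-to-bend gap is nearly unchanged (stud 228,290; bend 425,345). I'll measure whether the hook moved and look at the fingertip from the other cameras.

```bash
python3 - <<'E'
from h import *
c=capture("wrist")
f=lambda u,v,x:(onface(c,140+u*.3,140+v*.3,x)*1e3).round(1)
print("bend",f(425,345,.0835),"tip",f(352,330,.0835),"stud",f(228,300,.0925))
for x in (.077,.087,.0965): print("finger edge if x=",x,f(460,362,x),f(352,362,x))
s=capture("side");t=capture("top")
T=get_state()["tcp_pos"]
print(proj(s,T),proj(t,T))
u,v=proj(s,T).astype(int)
A=cv2.resize(s["color"][v-70:v+50,u-80:u+80],(800,600),interpolation=cv2.INTER_CUBIC);cv2.imwrite("pics/s3.png",A)
E
```

```text
bend [ 83.5 -40.1  46.1] tip [ 83.5 -25.1  38.9] stud [92.5 -1.4 45.3]
finger edge if x= 0.077 [ 77.  -47.   40.2] [ 77.  -25.   40.4]
finger edge if x= 0.087 [ 87.  -47.   61.2] [ 87.  -27.3  61.3]
finger edge if x= 0.0965 [ 96.5 -46.9  81.1] [ 96.5 -29.4  81.2]
[272.36725593 221.87024559] [289.85463252 201.84140746]
```

View pics/s3.png

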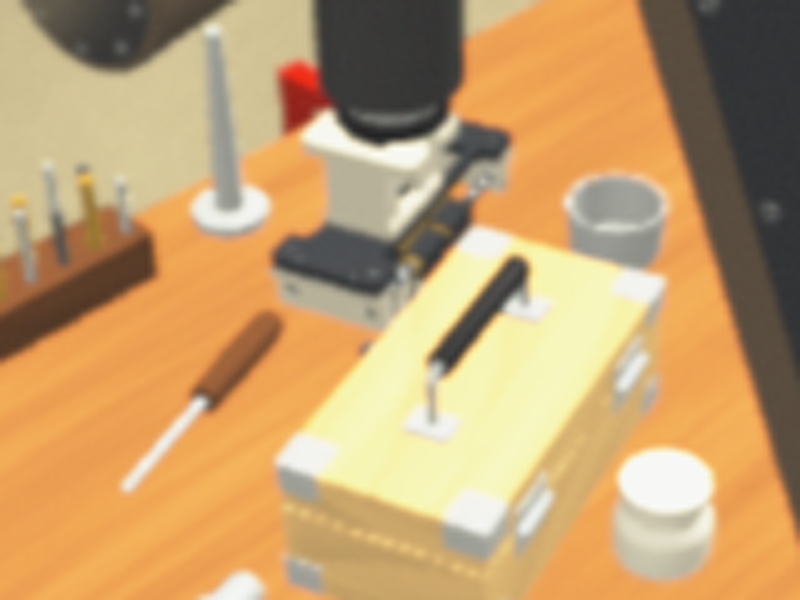

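```bash
python3 - <<'E'
from h import *
s=capture("side");t=incase(get_state()["tcp_pos"])
for z in(.1,.118,.14,.15):
  print(z,[((proj(s,w((t[0]+a,t[1]+.0965,z)))-[192,151])*5).round() for a in(.039,-.039)])
print("fingertip",[((proj(s,w((t[0]-.0095,t[1]+b,z)))-[192,151])*5).round() for b,z in((.021,.052),(.021,.082),(.021,.1))])
print("lid front edge",[((proj(s,w((.0725,y,.108)))-[192,151])*5).round() for y in(.135,0,-.1,-.135)])
E
```

```text
0.1 [array([276., 365.]), array([383., 399.])]
0.118 [array([274., 343.]), array([382., 376.])]
0.14 [array([272., 316.]), array([381., 349.])]
0.15 [array([271., 303.]), array([380., 336.])]
fingertip [array([400., 376.]), array([398., 341.]), array([398., 320.])]
lid front edge [array([280., 459.]), array([385., 333.]), array([454., 252.]), array([477., 225.])]
```

The side and wrist views both put the real fingertips about 30 mm higher than the state's TCP, at z≈81 mm, so the finger is still above the hook. I'll go down 30 mm, watching the force, and then push sideways.

```bash
python3 -m inch '0.005 0 0.04 0 0;0 0 0.04 0 0;0 0 0.04 0 0;0 0 0.04 0 0;0 0 0.03 0 0;0 0 0 0 0;0 -0.02 0 0 0;0 -0.02 0 0 0'
python3 - <<'E'
from h import *
plan(w((.0875,-.0315,.022)),YAW);print(incase(get_state()["tcp_pos"]))
c=capture("wrist");cv2.imwrite("pics/w4.png",cv2.resize(c["color"][140:320,140:380],(800,600),interpolation=cv2.INTER_CUBIC))
E
```

```text
time_s: 7.8
tcp_pos: [0.6054, -0.0588, 0.0236]
eef_rot: [180.0, -0.0, 17.8]
contact_force: [0.6, -2.1, -0.9]
gripper_width: 0.0003
gripper_force: 0.4
t 7.8 tcp [ 0.6054 -0.0588  0.0236] rot [ 1.7999e+02 -2.0000e-02  1.7790e+01] F [ 0.6 -2.1 -0.9]
tool units [-0.001 -0.057  0.011] total; spin units 0.0
[ 0.08763679 -0.04006891  0.02364569]
```

View pics/w4.png

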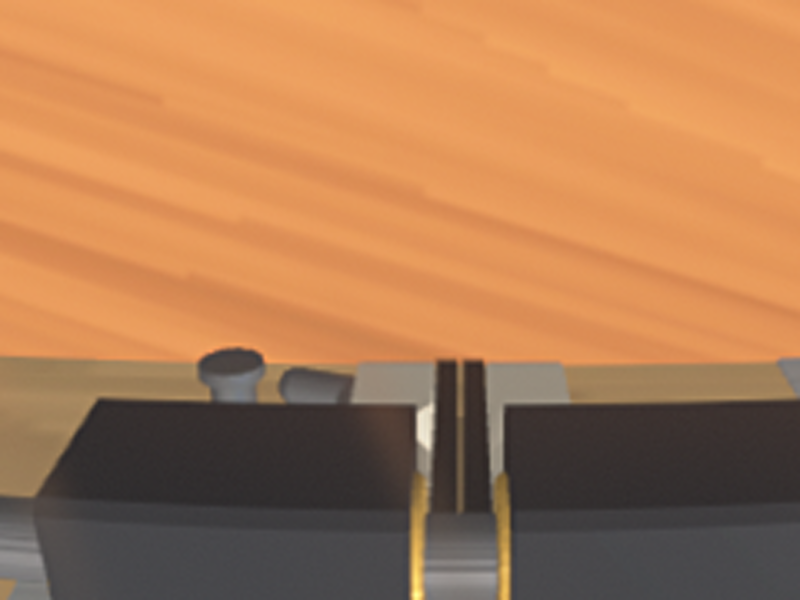

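The finger is now carrying the hook: its tip is at (285–355, 385), just right of the stud (230, 365), with about 2 N of contact. I'll keep pushing gently towards the stop.

```bash
python3 -m inch '0 -0.012 0 0 0;0 -0.012 0 0 0;0 -0.012 0 0 0;0 -0.012 0 0 0;0 -0.008 0 0 0;0 0 0 0 0;0 0 0 0 0;0 0 0 0 0'
python3 -c "
from h import *
print(incase(get_state()['tcp_pos']))"
python3 -m inch '0 -0.008 0 0 0;0 -0.008 0 0 0;0 0 0 0 0;0 0 0 0 0;0 0 0 0 0;0 0 0 0 0;0 0 0 0 0;0 0 0 0 0'
python3 -c "
from h import *
print(incase(get_state()['tcp_pos']))"
```

```text
time_s: 8.85
tcp_pos: [0.6027, -0.051, 0.0235]
eef_rot: [-180.0, 0.0, 17.8]
contact_force: [-0.0, 0.4, 0.1]
gripper_width: 0.0001
gripper_force: 0.1
[ 0.08754375 -0.03176253  0.02346014]
time_s: 9.85
tcp_pos: [0.6021, -0.0488, 0.0235]
eef_rot: [180.0, 0.0, 17.8]
contact_force: [1.5, -4.4, -0.7]
gripper_width: 0.0004
gripper_force: 2.1
[ 0.08755618 -0.02949192  0.02346165]
```

```bash
python3 -m inch '0 -0.007 0 0 0;0 0 0 0 0;0 0 0 0 0;0 0 0 0 0;0 0 0 0 0;0 0 0 0 0;0 0 0 0 0;0 0 0 0 0'
python3 -c "
from h import *
print(incase(get_state()['tcp_pos']))"
python3 -m inch '0 0.1 0 0 0;0 0.2 0 0 0;0 0.25 0 0 0;0 0 -0.3 0 0;0 0 -0.3 0 0;0 0 -0.3 0 0;0 0 0 0 0;0 0 0 0 0'
python3 - <<'E'
from h import *
print(incase(get_state()["tcp_pos"]))
c=capture("wrist");cv2.imwrite("pics/w5.png",cv2.resize(c["color"][150:285,90:270],(800,600),interpolation=cv2.INTER_CUBIC))
E
```

```text
time_s: 10.85
tcp_pos: [0.6017, -0.0477, 0.0235]
eef_rot: [-180.0, -0.0, 17.8]
contact_force: [1.0, -2.8, -1.1]
gripper_width: 0.0007
gripper_force: 1.6
[ 0.08757485 -0.02831994  0.02347512]
time_s: 11.85
tcp_pos: [0.6266, -0.1264, 0.1582]
eef_rot: [-180.0, -0.0, 17.8]
contact_force: [0.2, 0.3, -0.6]
gripper_width: 0.0004
gripper_force: 0.0
[ 0.08720602 -0.11090882  0.15816152]
```

View pics/w5.png

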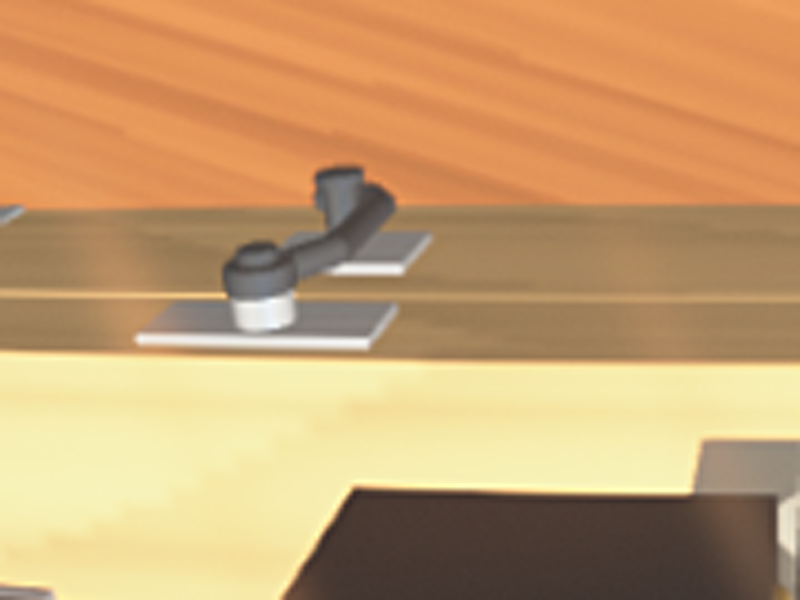

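The hook now lies close beside the stud: rivet (262,255), stud head (340,175), bend (385,195). I'll compare this with predicted pixels for several hook angles.

```bash
cat >> h.py <<'E'
def fproj(c,X):
    p=c["R"]@np.asarray(X,float)+c["t"];th=np.arctan2(np.hypot(p[0],p[1]),p[2]);m=p[:2]/np.hypot(p[0],p[1])*th
    return c["mtx"][:2,:2]@m+c["mtx"][:2,2]
E
python3 - <<'E'
from h import *
c=capture("wrist");g=lambda X:((fproj(c,X)-[90,150])*800/180).round()
ox=.0025
print("rivet",g(w((.087+ox,0,.092))),"stud head",g(w((.09+ox,-.002,.046))), "plate corner/ lid edge",g(w((.07+ox,0,.108))))
for a in(0,.1,.2,.3,.4):
    P=lambda y,z:g(w((.081+ox,(y*np.cos(a)+z*np.sin(a))/1e3,.092+(-y*np.sin(a)+z*np.cos(a))/1e3)))
    print(a,"shank top",P(-10.5,-16),"bend",P(-10.5,-49),"outer",P(-14,-49),"tip",P(5,-55.5))
E
```

```text
rivet [263. 251.] stud head [344. 174.] plate corner/ lid edge [244. 363.]
0 shank top [341. 254.] bend [387. 208.] outer [402. 208.] tip [333. 201.]
0.1 shank top [346. 256.] bend [406. 210.] outer [420. 210.] tip [355. 200.]
0.2 shank top [351. 258.] bend [423. 212.] outer [437. 213.] tip [377. 201.]
0.3 shank top [355. 260.] bend [440. 215.] outer [453. 216.] tip [399. 201.]
0.4 shank top [358. 263.] bend [456. 218.] outer [468. 220.] tip [419. 203.]
```

The observed outer edge (about 397) and shank top (341,250) match the closed position (angle ≈ 0), and the case hasn't moved. Next I'll move over the handle, open the gripper and turn 90°.

```bash
python3 -c "
import numpy as np;q=np.load('case.npy');a=np.radians(q[2]);q[:2]+=.0025*np.array([np.cos(a),np.sin(a)]);np.save('case.npy',q)"
python3 -m inch '0 0 -0.28 0 0;-0.14 -0.185 0 0 0;-0.14 -0.185 0 0 0;-0.14 -0.185 0 0 0;-0.14 -0.185 0 0 1;0 0 0 0.0278 1;0 0 0 0.0278 1;0 0 0 0.0278 1' 40
python3 -m inch '0 0 0 0.0278 1;0 0 0 0.0278 1;0 0 0 0.0278 1;0 0 0 0.0278 1;0 0 0 0.0278 1;0 0 0 0.0278 1;0 0 0 0 1;0 0 0 0 1'
python3 - <<'E'
from h import *
plan(w((0,0,.125)),YAW-90);print(incase(get_state()["tcp_pos"]))
c=capture("wrist");cv2.imwrite("pics/w6.png",cv2.resize(c["color"],(784,588)))
print([(fproj(c,w((0,y,.16)))*1.4).round() for y in(-.058,.058)])
E
```

```text
time_s: 12.95
tcp_pos: [0.5124, -0.0462, 0.1994]
eef_rot: [180.0, 0.1, -12.5]
contact_force: [0.6, -0.4, 0.8]
gripper_width: 0.0349
gripper_force: 0.0
time_s: 13.95
tcp_pos: [0.5128, -0.0463, 0.1999]
eef_rot: [179.9, 0.0, -72.1]
contact_force: [0.2, -0.5, 0.2]
gripper_width: 0.0875
gripper_force: 0.0
t 13.95 tcp [ 0.5128 -0.0463  0.1999] rot [179.94   0.   -72.05] F [ 0.2 -0.5  0.2]
tool units [0.001 0.005 0.499] total; spin units 0.0005
[8.02011494e-04 1.24027868e-04 1.99889463e-01]
[array([392., 199.]), array([391., 401.])]
```

View pics/w6.png

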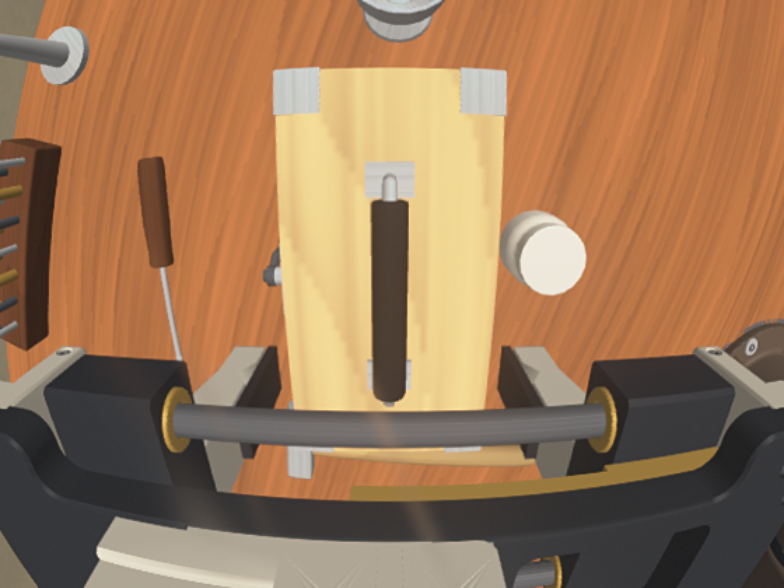

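The handle runs from (390,201) to (389,400), as predicted. The pad tip edge on the left finger runs from (278,348) to (277,385), so I'll use it to locate the tips exactly.

```bash
python3 - <<'E'
from h import *
c=capture("wrist");s=get_state();R=Ro.from_euler('xyz',s["eef_rot"],degrees=True)
for u,v,y in((278,348,-1),(277,385,-1),(501,348,1),(502,385,1)):
    o,d=fray(c,u/1.4,v/1.4);a=R.inv().apply(o-s["tcp_pos"]);b=R.inv().apply(d)
    for sg in(1,-1):
        k=(sg*s["gripper_width"]/2-a[1])/b[1]
        if k>0:print((u,v),((a+k*b)*1e3).round(1))
E
```

```text
(278, 348) [  9.8 -43.8 -31.1]
(277, 385) [ -2.5 -43.8 -38.6]
(501, 348) [  7.7  43.8 -26.9]
(502, 385) [ -5.   43.8 -34.5]
```

Tips confirmed 29 mm behind the nominal TCP and centred, so the grasp height is a state z of about 0.101.

```bash
python3 -m inch '0 0.005 0.14 0.0005 1;0 0 0.14 0 1;0 0 0.14 0 1;0 0 0.12 0 1;0 0 0.07 0 1;0 0 0.05 0 1;0 0 0 0 1;0 0 0 0 1'
python3 -m inch '0 0 0 0 0.15;0 0 0 0 0.15;0 0 0 0 0.1;0 0 0 0 0;0 0 0 0 0;0 0 0 0 0;0 0 0 0 0;0 0 0 0 0' 45
python3 -c "
from h import *
plan(w((0,0,.1)))"
```

```text
time_s: 15.05
tcp_pos: [0.5127, -0.0464, 0.102]
eef_rot: [-180.0, -0.0, -72.4]
contact_force: [-1.2, -0.2, 0.0]
gripper_width: 0.0876
gripper_force: 0.0
time_s: 16.05
tcp_pos: [0.5126, -0.0464, 0.1015]
eef_rot: [-180.0, -0.0, -72.5]
contact_force: [1.5, 1.0, -1.5]
gripper_width: 0.0188
gripper_force: 45.0
t 16.05 tcp [ 0.5126 -0.0464  0.1015] rot [-179.97   -0.    -72.45] F [ 1.5  1.  -1.5]
tool units [0.001 0.004 0.01 ] total; spin units None
```

```bash
python3 -m inch '0 0 -0.01 0 0;0 0 -0.02 0 0;0 0 -0.03 0 0;0 0 -0.03 0 0;0 0 -0.03 0 0;0 0 -0.03 0 0;0 0 -0.02 0 0;0 0 0 0 0' 
python3 - <<'E'
from h import *
plan(w((0,0,.2)))
s=capture("side");cv2.imwrite("pics/s7.png",cv2.resize(s["color"][150:300,200:400],(800,600),interpolation=cv2.INTER_CUBIC))
E
```

```text
time_s: 17.05
tcp_pos: [0.5125, -0.0464, 0.1273]
eef_rot: [-180.0, -0.0, -72.5]
contact_force: [0.9, -0.5, -9.5]
gripper_width: 0.019
gripper_force: 45.0
t 17.05 tcp [ 0.5125 -0.0464  0.1273] rot [-179.97   -0.    -72.46] F [ 0.9 -0.5 -9.5]
tool units [ 0.001  0.003 -0.485] total; spin units None
```

View pics/s7.png

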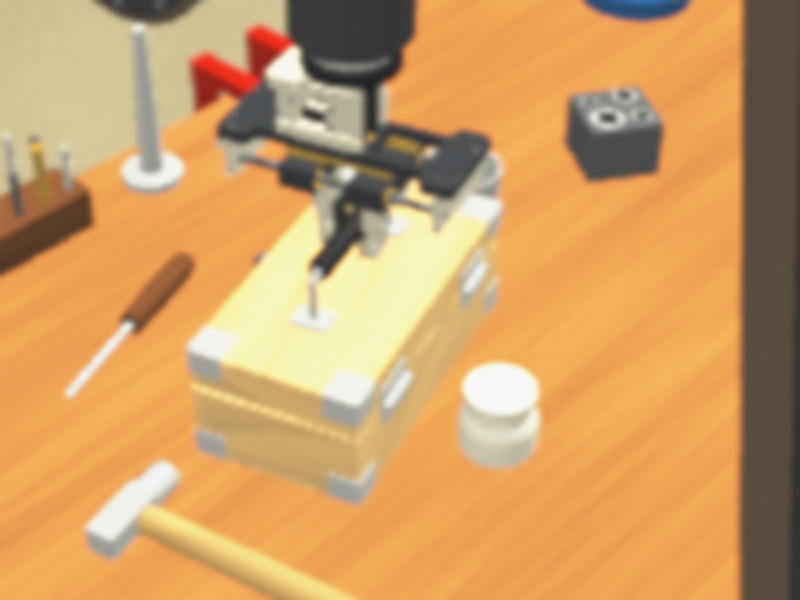

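The case hangs clear of the bench with its lid shut; all its weight (about 9 N) is on the gripper and it looks level. Lifting the rest of the way.

```bash
python3 -m inch '0 0 -0.02 0 0;0 0 -0.04 0 0;0 0 -0.06 0 0;0 0 -0.07 0 0;0 0 -0.07 0 0;0 0 -0.07 0 0;0 0 -0.06 0 0;0 0 -0.05 0 0' 
python3 -m inch '0 0 -0.04 0 0;0 0 -0.02 0 0;0 0 0 0 0;0 0 0 0 0;0 0 0 0 0;0 0 0 0 0;0 0 0 0 0;0 0 0 0 0' 
python3 - <<'E'
from h import *
s=get_state();dz=s["tcp_pos"][2]-.1015;print(s["tcp_pos"],dz,s["moment"].round(2))
from scipy.optimize import least_squares
c=capture("side");t=capture("top");w_=capture("wrist")
cs=[]
for n,c0 in(("side",c),("wrist",w_)):
    f=proj if n=="side" else fproj
    pts=[f(c0,w((x,y,z+dz))) for x,y,z in((.07,.135,.108),(-.07,.135,.108),(-.07,-.135,.108),(.07,-.135,.108),(-.07,.135,.006),(-.07,-.135,.006),(.07,.135,.006))]
    im=cv2.resize(c0["color"],None,fx=4,fy=4,interpolation=cv2.INTER_CUBIC)
    for p in pts: cv2.circle(im,tuple(int(q*4) for q in p),5,(0,0,255),1)
    if n=="side":im=im[430:1030,820:1420]
    cs.append(cv2.resize(im,(400,400) if n=="side" else (400,300)))
cs[1]=cv2.copyMakeBorder(cs[1],0,100,0,0,cv2.BORDER_CONSTANT)
cv2.imwrite("pics/f8.png",np.hstack(cs))
E
```

```text
time_s: 18.1
tcp_pos: [0.5124, -0.0464, 0.1936]
eef_rot: [-180.0, 0.0, -72.5]
contact_force: [-0.7, -0.3, -9.2]
gripper_width: 0.0184
gripper_force: 45.0
time_s: 19.1
tcp_pos: [0.5123, -0.0465, 0.2019]
eef_rot: [180.0, 0.0, -72.5]
contact_force: [0.1, -0.0, -9.4]
gripper_width: 0.019
gripper_force: 45.0
[ 0.51229022 -0.04647316  0.20190979] 0.10040978538886428 [-0.03  0.18 -0.07]
```

View pics/f8.png

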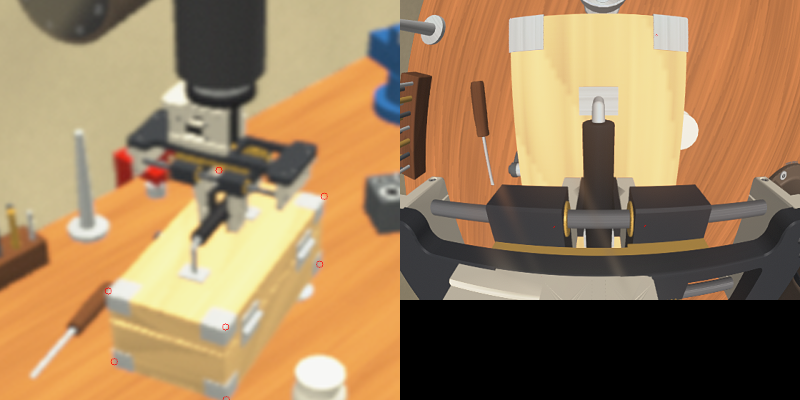

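The picture shows the case corners on the circles predicted for a level case 100 mm up, to within about 1 to 2 px ((109,291), (226,327), (324,196)), with the lid shut. It is steady, so I'm handing in.

```bash
python3 -c "
from plant import *
print(close_job())"
```

```text
the job is handed in; nothing more can be done
None
```

The hook is closed in its catch and the job is handed in at about 19 s, with the case held still and level by its handle about 10 cm above the bench and nothing else on it touched.

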